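Sweep the loose coat buttons into the sorting tray

TASK

Three big coat buttons lie loose on the sewing table: sweep them along the table with your fingertips, in through the open front of the wooden sorting tray, until each lies wholly inside with nothing sticking out over the front edge. Do not pick any button up. Leave the two thread reels standing where they are among the buttons, and do not disturb the scissors or the pin tin.

Things in the scene. Friction and masses are not known exactly. Their poses are not given: they have to be found in the camera images.
- button1: one of three equal ivory resin coat buttons, a round disc 40 mm across and 8 mm thick with a flat underside, 10 to 18 g, lying flat and loose on the table. Origin: centre of its underside; z axis up.
- button2: the second coat button, same shape and size as button1.
- button3: the third coat button, same shape and size as button1.
- tray: wooden sorting tray, 216 mm wide, 200 mm deep, open at the front; it stands firm and does not move. Origin: middle of the front edge, at table height. x axis: level, from the open front into the tray; y: along the front edge; z up. Side rails 8 mm thick, 25 mm high, run the full depth. Behind the empty front bay a wall 37 mm high stands at x = 130 to 138 mm, then stored reels up to 49 mm high.
- bay (a point): centre of the tray's empty front bay, on its floor, 65 mm behind the front edge; axes as the tray's. The bay is 200 mm wide between the rails and 130 mm deep. Its plywood floor is 3 mm above the table; over the first 20 mm behind the front edge it rises as a bevel from table height, so that buttons slide up on to it.
- reel1: wooden thread reel standing upright among the buttons, 34 mm across its flanges, 46 mm high, 35 g, loose and easily knocked over. Origin: centre of its underside; z axis up. To be left alone.
- reel2: a second thread reel, same size as reel1, also to be left alone.
- scissors: small thread scissors lying flat on the table, 130 mm long, 66 mm wide over the finger loops, 7 mm high, loose. Origin: at the pivot, on the table; x axis along the blades: points 65 mm along +x, ends of the loops 67 mm along -x. To be left alone.
- tin: closed round metal tin of pins, 71 mm across, 28 mm high, 120 g, loose. Origin: centre of its underside. To be left alone.
There are look-alikes about, which are no part of the job. Leave any green, orange or purple look-alike of the button1 alone.

How it is judged:
At the end, for the whole second after the job is handed in: All three buttons rest in the tray's bay, centres at least 18 mm behind the front edge (wholly inside, 2 mm allowed), undersides less than 16 mm above the table; reels upright and within 12 mm, scissors and tin within 15 mm, of where they were (x of button1 in the frame of tray between 0.018 and 0.115 m and y of button1 in the frame of tray between -0.09 and 0.09 m and z of each of button1, button2, button3 in the frame of tray below 0.016 m and linear speed of each of button1, button2, button3 below 0.01 m/s and x of button2 in the frame of tray between 0.018 and 0.115 m and y of button2 in the frame of tray between -0.09 and 0.09 m and x of button3 in the frame of tray between 0.018 and 0.115 m and y of button3 in the frame of tray between -0.09 and 0.09 m and distance of each of reel1, reel2 from where it was at the start of the episode below 0.012 m and angle between each of reel1, reel2's own z axis and vertical below 0.2 rad and distance of each of scissors, tin from where it was at the start of the episode below 0.015 m); the robot touches nothing.
It fails at once if a button is picked up: its underside centre rises more than 10 mm above the table outside the tray, or more than 16 mm anywhere (height (world z) of any of button1, button2, button3 above 0.016 m or (height (world z) of button1 above 0.01 m and x of button1 in the frame of tray below 0 m) or (height (world z) of button2 above 0.01 m and x of button2 in the frame of tray below 0 m) or (height (world z) of button3 above 0.01 m and x of button3 in the frame of tray below 0 m)).
It fails at once if a thread reel is knocked over or shifted by more than 12 mm (distance of any of reel1, reel2 from where it was at the start of the episode above 0.012 m or angle between any of reel1, reel2's own z axis and vertical above 0.3 rad).
It fails at once if the scissors or the pin tin are shifted by more than 15 mm (distance of any of scissors, tin from where it was at the start of the episode above 0.015 m).
It also fails if it takes over 64 s, if anything falls off the work surface, if the arm or the gripper's body presses on something with over 40 N, if the wrist force passes 120 N, or if a joint passes its speed limit or range.

ROBOT

A 6-joint arm with a two-finger parallel gripper is mounted at the origin on the work surface. World frame = base frame: x ahead of the robot, y to its left, z up, the work surface at z = 0. Lengths are in m, angles in rad, forces in N, time in s.
With the tool pointing down it reaches from about 0.35 to 0.925 m from the base axis. Payload 6.4 kg.
Tool frame: the origin (TCP) lies on the centre line of the jaws, within the pads' length; the fingertips stand 14 mm ahead of it and the grasp point (between the pads) lies 5 mm behind it (robot.tcp_to_tips is the z of the fingertips in the tool frame, in m); z points along the fingers, x is the direction in which the jaws open and shut, and the axes are right-handed (so a half turn about z gives the same grasp; the last joint's range is limited). The gripper opens to 94 mm and grips with 3 to 60 N. Pads are 16 mm wide; open, the fingers measure 119 mm over their backs; the gripper's body (75 mm by 177 mm) begins 78 mm behind the grasp point.
Start: joints at [1.126, 0.245, 1.558, -0, 1.339, -0.174], TCP at [0.174, 0.626, 0.219] pointing down, gripper open.
Joint ranges: [-3.13, 3.13], [-1.02, 2.26], [0.13, 2.54], [-0.95, 4.09], [0.21, 2.88], [-2.74, 2.74]. Speed limits (rad/s): [2.57, 2.57, 3.14, 3.14, 3.14, 3.14].

INTERFACE

Orientations are given as a unit quaternion [x, y, z, w].
In Python, from rig import readout, imaging, sign_off, robot gives the robot as it stands.
- The arm moves only by the shell command python3 -m inch 'ROWS' [FORCE]. ROWS is JSON, a list of rows, each a list of 7 numbers: the turn, a rotation vector about the tool's x, y, z in degrees, then the shift along the tool's x, y, z in m, then the opening, from -1 (shut) to 1 (fully open). In form: [[ax, ay, az, dx, dy, dz, fingers], ...]. A call has 1 to 5 rows; each row is the pose to reach, as a shift and turn from the pose measured when the call began, along the tool's axes at that moment; what a row does not reach only later rows make up. A row lasts 1/12 s, in which the tool goes at most 41.7 mm and 7.16 degrees, less where a joint would pass 70% of its speed; a pose out of reach is approached as far as the arm can. A call with a gripper value outside its range is refused whole. The fingers move at their own pace and stop on an object; FORCE is the grip in N (left out, the last holds). Time passes only in rows, so rows that repeat a pose let the fingers close. It gives the time, the measured TCP pose, the force and the opening at its end, in the units of the state.
- readout.observe(): the state, without advancing time (a new reading comes with each control period).
- imaging.get_image(name): name is "scene" or "side" or "wrist"; returns a dict with "color" (400x640x3 uint8, red, green, blue), "intrinsics" (3x3 intrinsics, pixels), "k1" (the pictures are not rectified: a ray, as slopes to the right and down, at radius r is drawn at 1 + k1 r^2 times it, then the intrinsics apply), "R" (3x3) and "t" (3): a world point X has camera coordinates R X + t. Camera axes: x right, y down, z forward; pixel columns grow to the right and rows downward; lengths in m; the calibration is good to about 2 mm. A picture is of the moment at which its call begins. There is no depth.
- sign_off(): hands the job in, once; it reports no verdict.
The state is a dict: "clock": time; "q": joint angles; "dq": joint speeds; "joint_efforts": joint torques, N m; "ee_pos": TCP position; "ee_rot": TCP orientation; "contact_force": force on the tool from outside, world axes, zero at the start; "ft_torque": the same for the moment, N m; "gripper_width": opening from 0.0 (shut) to 1.0 (fully open).
Only numpy, scipy, OpenCV 4.12 (cv2) and the standard library are available. Lean on these libraries where they do the work, as an engineer would, in place of code of your own. Each camera call takes 0.05 s, during which the arm holds its last target.

## Working session

There is one attempt and no reset: what is moved stays moved. The work goes in short steps, Python scripts to look and compute and a shell command to move; the robot and the scene stay as the last step left them, time stands still between calls to the robot, and variables do not carry over. Pictures are saved under pics/ and viewed, and the job is handed in when it is done.

```bash
ls; mkdir -p pics
python3 - <<'E'
from rig import readout, imaging, robot
import cv2
print(readout.observe()); print(robot)
for n in("scene","side","wrist"):
    im=imaging.get_image(n); cv2.imwrite(f"pics/{n}0.png",im["color"][:,:,::-1]); print(n,im["intrinsics"],im["k1"],im["R"],im["t"])
E
```

```text
pics
{'clock': 0.0, 'q': array([ 1.12590733e+00,  2.45760769e-01,  1.55901136e+00, -2.37407439e-06,
        1.33868610e+00, -1.74086586e-01]), 'dq': array([ 1.03465353e-03, -7.92549711e-04,  1.52734947e-04,  2.82904731e-05,
       -6.93416335e-04, -2.92030918e-05]), 'joint_efforts': array([-1.75679081e-03, -4.15829945e+01, -3.14603555e+01,  6.82694488e-02,
        3.32337222e-02, -1.58121561e-04]), 'ee_pos': array([0.1736145 , 0.62579104, 0.21838086]), 'ee_rot': array([ 7.96085128e-01,  6.05183938e-01, -8.28600060e-04,  4.28379525e-04]), 'contact_force': array([ 0.25640716, -0.19957789,  0.34741941]), 'ft_torque': array([-0.03458366,  0.00808104, -0.00745959]), 'gripper_width': 0.9962410379037618}
<Robot object at 0x7f3cc9c07a10>
scene [[411.80179702   0.         318.30153596]
 [  0.         411.80179702 200.16872911]
 [  0.           0.           1.        ]] -0.02252083794619879 [[ 0.24616096  0.96909512 -0.01610708]
 [ 0.77988961 -0.20791315 -0.59037642]
 [-0.57547978  0.13276588 -0.80696731]] [-0.07025184 -0.41411139  1.44667996]
side [[454.13252766   0.         323.3525966 ]
 [  0.         454.13252766 202.81601643]
 [  0.           0.           1.        ]] 0.02783210870082585 [[ 0.79177656 -0.61051586 -0.01898054]
 [-0.45187677 -0.56456432 -0.69070581]
 [ 0.41097112  0.55546153 -0.72288673]] [-0.51214915  0.23456903  0.71319408]
wrist [[298.21641215   0.         323.60563375]
 [  0.         298.21641215 197.13585273]
 [  0.           0.           1.        ]] -0.022383585706334412 [[ 0.26806769  0.96339718 -0.00236301]
 [ 0.93270221 -0.25891094  0.25106119]
 [ 0.24125983 -0.06950538 -0.96796833]] [-0.64898317 -0.02630047  0.39167715]
```

View pics/scene0.png

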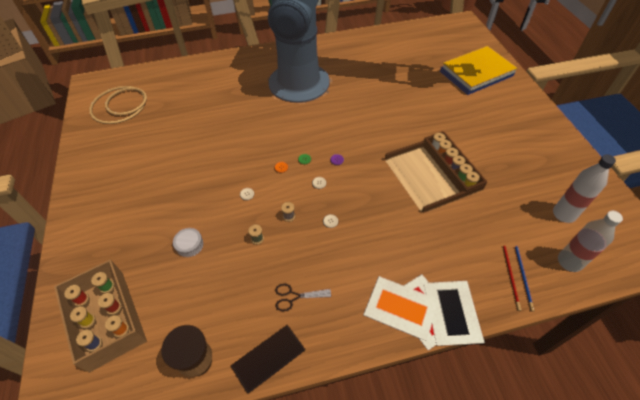

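View pics/side0.png

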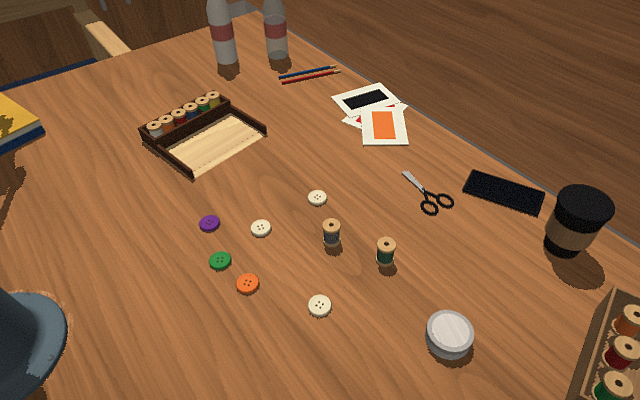

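View pics/wrist0.png

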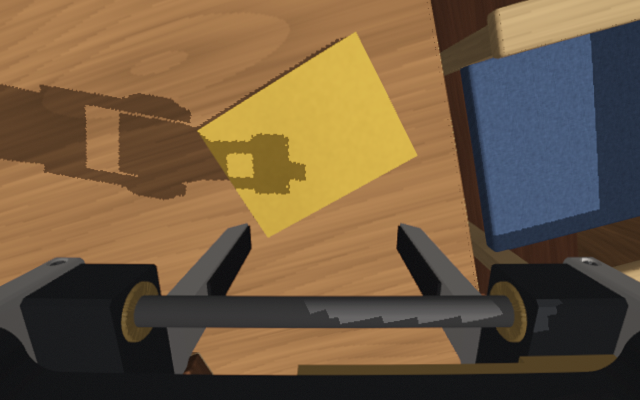

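The scene view shows three ivory buttons at about (247,194), (319,183) and (330,221). The reels are near (288,212) and (256,234), the tin near (187,241), the scissors near (300,294), and the tray near (435,170) with its open front facing left. Next I'll enlarge the crops.

```bash
cat > h.py <<'E'
import numpy as np, cv2
from rig import imaging, readout
def ray(im,u,v):
    K=im["intrinsics"]; p=np.array([(u-K[0,2])/K[0,0],(v-K[1,2])/K[1,1]])
    D=np.array([im["k1"],0,0,0,0.])
    q=cv2.undistortPoints(np.array([[[u,v]]],float),K,D)[0,0]
    R=im["R"];c=-R.T@im["t"]; return c,R.T@np.array([q[0],q[1],1])
def onz(im,u,v,z=0):
    c,d=ray(im,u,v); return c+d*(z-c[2])/d[2]
def proj(im,X):
    D=np.array([im["k1"],0,0,0,0.]); r,_=cv2.Rodrigues(im["R"])
    return cv2.projectPoints(np.array([X],float),r,im["t"],im["intrinsics"],D)[0][:,0] if np.ndim(X)==1 else cv2.projectPoints(np.array(X,float),r,im["t"],im["intrinsics"],D)[0][:,0]
def crop(im,x0,y0,w,h,s,f):
    c=im["color"][y0:y0+h,x0:x0+w,::-1]; cv2.imwrite(f,cv2.resize(c,None,fx=s,fy=s,interpolation=cv2.INTER_CUBIC))
E
python3 - <<'E'
from h import *
im=imaging.get_image("scene"); crop(im,160,120,200,150,4,"pics/s1.png"); crop(im,370,120,130,100,6,"pics/s2.png")
im=imaging.get_image("side"); crop(im,130,80,200,150,4,"pics/d1.png"); crop(im,230,170,240,180,3,"pics/d2.png")
E
```

```text
(no output)
```

View pics/s1.png

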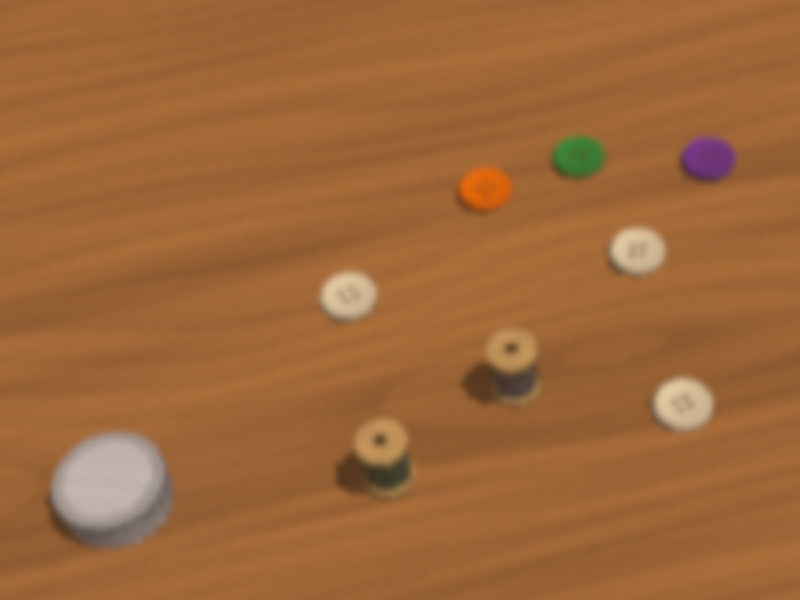

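View pics/s2.png

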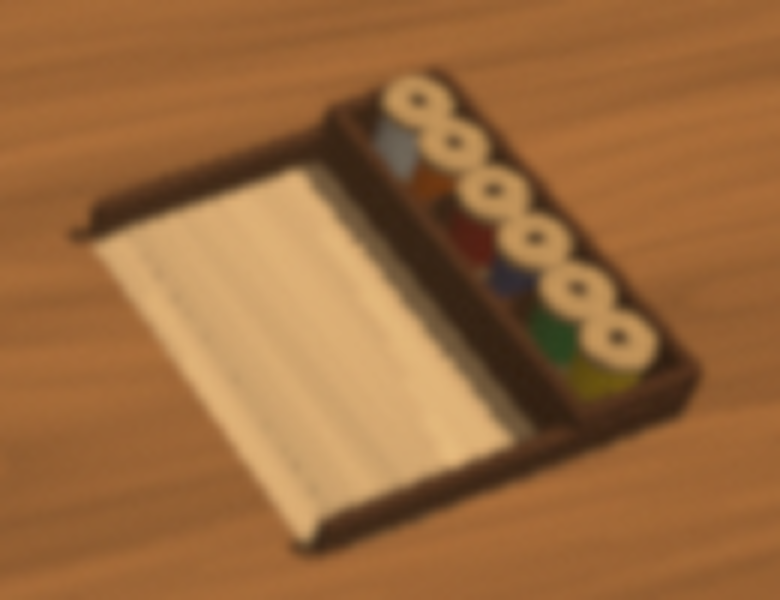

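View pics/d1.png

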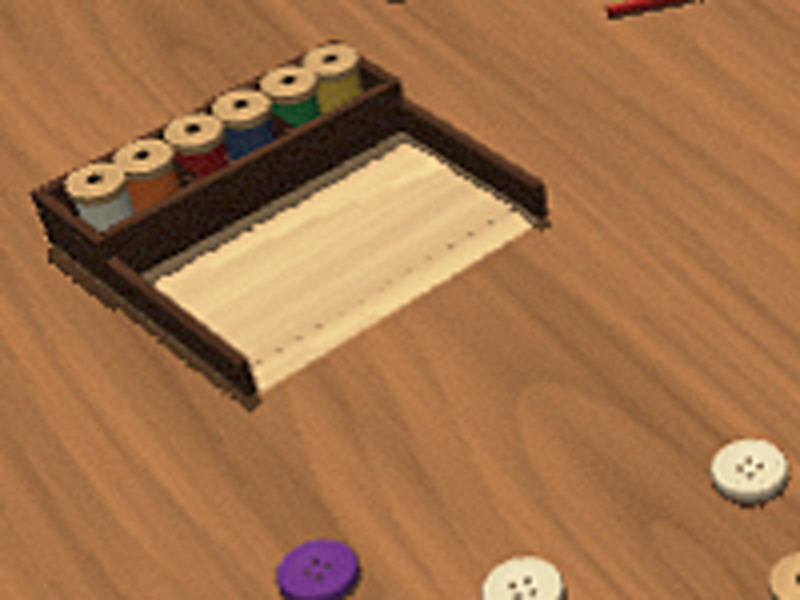

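View pics/d2.png

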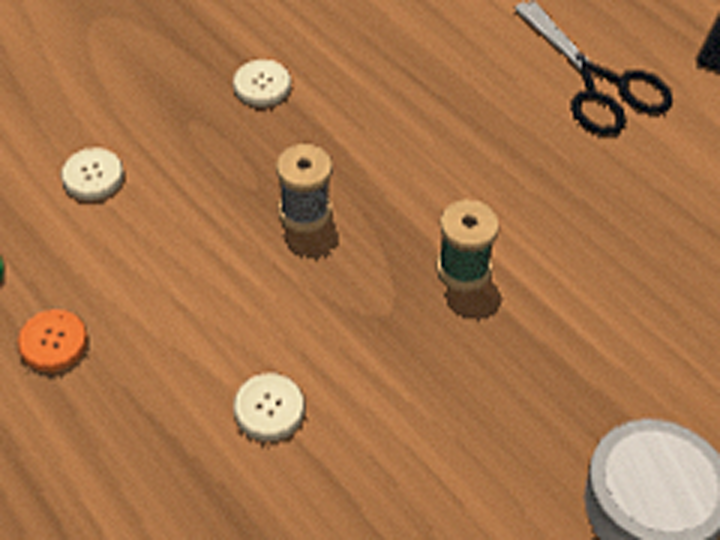

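Run:
```python
from h import *
np.set_printoptions(precision=4,suppress=True)
S=imaging.get_image("scene");D=imaging.get_image("side")
def s1(x,y):return 160+(x+.5)/4-.5,120+(y+.5)/4-.5
def s2(x,y):return 370+(x+.5)/6-.5,120+(y+.5)/6-.5
def d1(x,y):return 130+(x+.5)/4-.5,80+(y+.5)/4-.5
def d2(x,y):return 230+(x+.5)/3-.5,170+(y+.5)/3-.5
for n,a,b,z in [("bL",s1(348,294),d2(269,404),.008),("bM",s1(638,249),d2(92,173),.008),("bR",s1(684,403),d2(262,81),.008),
 ("r1",s1(511,349),d2(304,163),.046),("r2",s1(381,440),d2(469,219),.046),("orange",s1(485,188),d2(53,340),.008),("green",s1(579,155),(219.5,260),.008),("purple",s1(708,158),(209,222.5),.008),("tin",s1(110,480),d2(658,480),.028),
 ("fl+",s2(92,237),d1(260,393),0),("fl-",s2(300,545),d1(530,228),0),("out+",s2(72,234),d1(252,407),0),("out-",s2(298,550),d1(547,227),0),("sc tip",(330,294),d2(520,4),.003),("sc loop",(279,298),d2(640,115),.003)]:
    print(n,onz(S,*a,z)[:2],onz(D,*b,z)[:2])
```

```text
bL [ 0.4458 -0.2475] [ 0.4465 -0.2492]
bM [ 0.4593 -0.0416] [ 0.4595 -0.0453]
bR [ 0.5939 -0.0445] [ 0.594  -0.0476]
r1 [ 0.5484 -0.1493] [ 0.5503 -0.1493]
r2 [ 0.5961 -0.2426] [ 0.5985 -0.2427]
orange [ 0.3748 -0.1358] [ 0.3744 -0.1389]
green [ 0.3612 -0.0619] [ 0.3605 -0.0653]
purple [0.389  0.0299] [0.3881 0.0274]
tin [ 0.5698 -0.4148] [ 0.5684 -0.4163]
fl+ [0.4194 0.1711] [0.4265 0.1695]
fl- [0.6197 0.1988] [0.6172 0.1993]
out+ [0.4149 0.1622] [0.4182 0.1621]
out- [0.622  0.1969] [0.6256 0.1938]
sc tip [ 0.7919 -0.1   ] [ 0.7886 -0.0978]
sc loop [ 0.7712 -0.2191] [ 0.7733 -0.2253]
```

```bash
cat >> h.py <<'E'
from scipy.spatial.transform import Rotation as Ro
A=np.radians(8.6); O=np.array([.5205,.182])
EX=np.array([-np.sin(A),np.cos(A)]); EY=np.array([-np.cos(A),-np.sin(A)])
def t2w(x,y): return O+x*EX+y*EY
def w2t(p): d=np.array(p[:2])-O; return np.array([d@EX,d@EY])
def go(x,y,ztip):
    s=readout.observe(); R=Ro.from_quat(s["ee_rot"]).as_matrix(); G=np.array([[np.cos(A),np.sin(A),0],[np.sin(A),-np.cos(A),0],[0,0,-1]]).T
    d=np.r_[t2w(x,y),ztip+.014]-s["ee_pos"]
    print("t",s["clock"],"tray",w2t(s["ee_pos"]).round(4),"ztip",round(s["ee_pos"][2]-.014,4),"shift",(R.T@d).round(4),"rot",np.degrees(Ro.from_matrix(R.T@G).as_rotvec()).round(2),"F",s["contact_force"].round(2),"w",round(float(s["gripper_width"]),3))
E
python3 - <<'E'
from h import *
for n,p in dict(bL=(.446,-.2485),bM=(.4594,-.0435),bR=(.594,-.046),r1=(.5492,-.1493),r2=(.597,-.2426),purple=(.3885,.0287),orange=(.3746,-.1375)).items(): print(n,w2t(p).round(4))
go(-.258,.0946,.1)
E
```

```text
bL [-0.4145  0.138 ]
bM [-0.2138  0.0941]
bR [-0.2364 -0.0386]
r1 [-0.3319  0.0212]
r2 [-0.4313 -0.0121]
purple [-0.1318  0.1534]
orange [-0.2941  0.192 ]
t 0.35 tray [0.4911 0.2764] ztip 0.2052 shift [-0.6094  0.4719  0.1055] rot [1.000e-02 3.000e-02 6.589e+01] F [-0.4  -0.59  0.24] w 1.001
```

```bash
python3 -m inch '[[0,0,6.6,-0.03,0.024,0,-0.49],[0,0,13.2,-0.06,0.048,0,-0.49],[0,0,19.8,-0.09,0.072,0,-0.49],[0,0,26.4,-0.12,0.096,0,-0.49],[0,0,33,-0.15,0.12,0,-0.49]]' 20
python3 -c "
from h import *
go(-.258,.0946,.1)"
```

```text
clock: 0.77
ee_pos: [0.2496, 0.448, 0.2192]
ee_rot: [0.936, 0.352, -0.0, 0.0]
contact_force: [0.0, -0.7, 1.3]
gripper_width: 0.683
t 0.7667 tray [0.3035 0.2281] ztip 0.2052 shift [-0.19    0.5449  0.1054] rot [2.00e-02 1.00e-02 3.26e+01] F [ 0.03 -0.69  1.31] w 0.683
```

```bash
python3 -m inch '[[0,0,6.5,-0.012,0.034,0,-0.49],[0,0,13,-0.024,0.068,0,-0.49],[0,0,19.5,-0.036,0.102,0,-0.49],[0,0,26,-0.048,0.136,0,-0.49],[0,0,32.6,-0.06,0.17,0,-0.49]]'
python3 -c "
from h import *
go(-.258,.0946,.1)"
```

```text
clock: 1.18
ee_pos: [0.3166, 0.279, 0.2194]
ee_rot: [0.997, 0.072, 0.0, 0.0]
contact_force: [0.1, -0.0, -0.5]
gripper_width: 0.327
t 1.1833 tray [0.1264 0.1871] ztip 0.2054 shift [0.0944 0.384  0.1055] rot [ 0.01 -0.04 -0.29] F [ 0.07 -0.   -0.49] w 0.327
```

```bash
python3 -m inch '[[0,0,-0.3,0.01,0.04,0,-0.49],[0,0,-0.3,0.02,0.08,0,-0.49],[0,0,-0.3,0.03,0.12,0,-0.49],[0,0,-0.3,0.04,0.16,0.01,-0.49],[0,0,-0.3,0.05,0.2,0.02,-0.49]]'
python3 -m inch '[[0,0,0,0.012,0.04,0.02,-0.49],[0,0,0,0.022,0.08,0.04,-0.49],[0,0,0,0.033,0.12,0.06,-0.49],[0,0,0,0.043,0.15,0.08,-0.49],[0,0,0,0.044,0.18,0.085,-0.49]]'
python3 -c "
from h import *
go(-.258,.0946,.004)
im=imaging.get_image('wrist'); cv2.imwrite('pics/w1.png',im['color'][:,:,::-1])"
```

```text
clock: 1.6
ee_pos: [0.3953, 0.0879, 0.2007]
ee_rot: [0.997, 0.075, 0.002, 0.0]
contact_force: [1.0, 0.7, 0.9]
gripper_width: 0.255
clock: 2.02
ee_pos: [0.4657, -0.0848, 0.1139]
ee_rot: [0.997, 0.075, 0.001, -0.0]
contact_force: [0.7, 0.3, 0.3]
gripper_width: 0.256
t 2.0167 tray [-0.2556  0.0941] ztip 0.0999 shift [-0.0008  0.0025  0.0959] rot [-0.04 -0.13 -0.  ] F [0.75 0.27 0.27] w 0.256
```

View pics/w1.png

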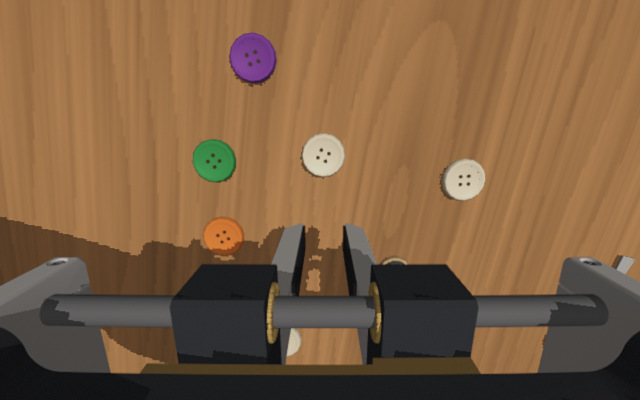

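The wrist view puts button M at (323,155), centred ahead of the fork tips at about (325,228). Button R is at (463,179), with green at (214,160), orange at (223,236) and purple at (252,58). I'll cross-check those positions and then go down.

```bash
python3 -c "
from h import *
im=imaging.get_image('wrist')
for u,v in [(323,154),(463.5,178.5),(214,159.5),(252.5,57)]:
  p=onz(im,u,v,.008); print(p[:2].round(4),w2t(p).round(4))"
python3 -m inch '[[0,0,0,0,0.005,0.03,-0.49],[0,0,0,0,0.005,0.06,-0.49],[0,0,0,0,0.005,0.08,-0.49],[0,0,0,0,0.005,0.092,-0.49],[0,0,0,0,0.005,0.096,-0.49]]'
python3 -c "
from h import *
go(-.258,.0946,.004)
im=imaging.get_image('side'); crop(im,150,150,240,180,3,'pics/d3.png')"
```

```text
[ 0.4603 -0.0482] [-0.2186  0.094 ]
[ 0.5927 -0.0516] [-0.2418 -0.0364]
[ 0.3626 -0.0674] [-0.223   0.1934]
[0.3899 0.0237] [-0.1369  0.1528]
clock: 2.53
ee_pos: [0.4653, -0.0911, 0.0165]
ee_rot: [0.997, 0.072, -0.001, -0.001]
contact_force: [-0.5, 0.7, -0.0]
gripper_width: 0.256
t 2.5333 tray [-0.2618  0.0955] ztip 0.0025 shift [ 0.0008 -0.0038 -0.0015] rot [-0.13  0.1  -0.3 ] F [-0.5   0.68 -0.04] w 0.256
```

View pics/d3.png

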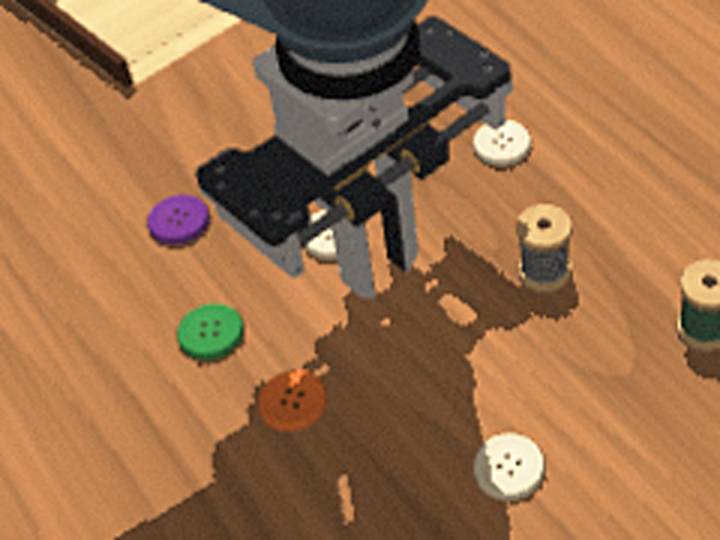

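The side view shows the fork on the table behind button M, clear of the decoys and reels. I'll start the push.

```bash
python3 -m inch '[[0,0,-0.3,0,-0.01,-0.0005,-0.49],[0,0,-0.3,0,-0.02,-0.0005,-0.49],[0,0,-0.3,0.003,-0.03,-0.0005,-0.49],[0,0,-0.3,0.007,-0.042,-0.0005,-0.49],[0,0,-0.3,0.011,-0.054,-0.0005,-0.49]]'
python3 -c "
from h import *
go(.026,.005,.004)
im=imaging.get_image('side'); crop(im,150,150,240,180,3,'pics/d4.png')
im=imaging.get_image('wrist'); cv2.imwrite('pics/w2.png',im['color'][:,:,::-1])"
```

```text
clock: 3.0
ee_pos: [0.4694, -0.0349, 0.0186]
ee_rot: [0.997, 0.075, 0.0, -0.0]
contact_force: [0.6, 0.4, 0.3]
gripper_width: 0.256
t 3.0 tray [-0.2068  0.0829] ztip 0.0046 shift [ 0.0781 -0.2328  0.0009] rot [-0.05 -0.05  0.03] F [0.6  0.37 0.31] w 0.256
```

View pics/w2.png

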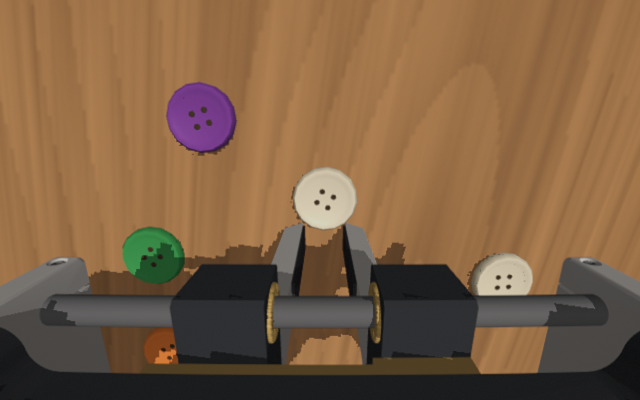

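Button M is seated against both fingertips at (325,198). I'll continue the push.

```bash
python3 -m inch '[[0,0,0,0.004,-0.012,0,-0.49],[0,0,0,0.008,-0.024,0,-0.49],[0,0,0,0.012,-0.036,0,-0.49],[0,0,0,0.016,-0.048,0,-0.49],[0,0,0,0.02,-0.06,0,-0.49]]'
python3 -m inch '[[0,0,0,0.004,-0.012,0,-0.49],[0,0,0,0.008,-0.024,0,-0.49],[0,0,0,0.012,-0.036,0,-0.49],[0,0,0,0.016,-0.048,0,-0.49],[0,0,0,0.02,-0.06,0,-0.49]]'
python3 -c "
from h import *
go(.026,.005,.0065)
im=imaging.get_image('wrist'); cv2.imwrite('pics/w3.png',im['color'][:,:,::-1])"
```

```text
clock: 3.52
ee_pos: [0.4804, 0.0285, 0.0192]
ee_rot: [0.997, 0.077, 0.001, -0.0]
contact_force: [-0.7, -0.0, 0.1]
gripper_width: 0.255
clock: 3.93
ee_pos: [0.4913, 0.0916, 0.0199]
ee_rot: [0.997, 0.077, 0.001, -0.0]
contact_force: [0.7, 0.2, 0.4]
gripper_width: 0.252
t 3.9333 tray [-0.0851  0.0424] ztip 0.0059 shift [ 0.0378 -0.1109 -0.0005] rot [-0.01 -0.16  0.22] F [0.7  0.23 0.39] w 0.252
```

View pics/w3.png

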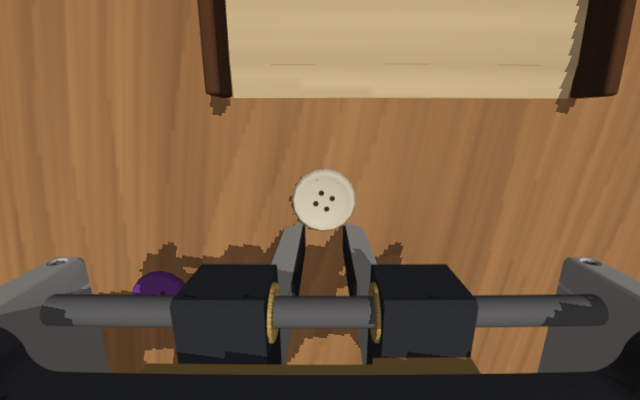

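The button is at (323,199) and the tray's front floor edge runs from (232,97) to (574,97), square to the tool. I'll check the tray position from this view.

```bash
python3 -c "
from h import *
im=imaging.get_image('wrist')
for u,v in [(232,97),(574,97)]:
  p=onz(im,u,v,0); print(p[:2].round(4),w2t(p).round(4))
p=onz(im,323,199,.008);print(w2t(p))"
python3 -m inch '[[0,0,0.2,0.004,-0.012,0.001,-0.49],[0,0,0.2,0.008,-0.024,0.002,-0.49],[0,0,0.2,0.012,-0.036,0.002,-0.49],[0,0,0.2,0.016,-0.048,0.002,-0.49],[0,0,0.2,0.02,-0.06,0.001,-0.49]]'
python3 -c "
from h import *
go(.026,.005,.0065)"
```

```text
[0.425  0.1697] [0.0021 0.0963]
[0.628  0.2021] [ 0.0038 -0.1093]
[-0.05829626  0.04199366]
clock: 4.45
ee_pos: [0.5019, 0.155, 0.019]
ee_rot: [0.997, 0.076, 0.001, -0.0]
contact_force: [-1.2, -4.1, -0.1]
gripper_width: 0.254
t 4.45 tray [-0.024   0.0224] ztip 0.005 shift [ 0.0175 -0.0499 -0.0014] rot [-0.01 -0.16  0.11] F [-1.22 -4.14 -0.15] w 0.254
```

```bash
python3 -c "
from h import *
im=imaging.get_image('wrist'); cv2.imwrite('pics/w4.png',im['color'][:,:,::-1])
im=imaging.get_image('side'); crop(im,130,80,200,150,4,'pics/d5.png');print(readout.observe()['contact_force'])"
```

```text
[ 0.55878397  0.58813458 -0.04057767]
```

View pics/w4.png

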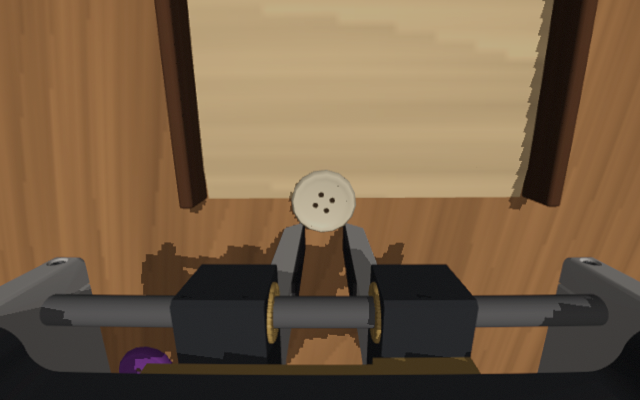

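View pics/d5.png

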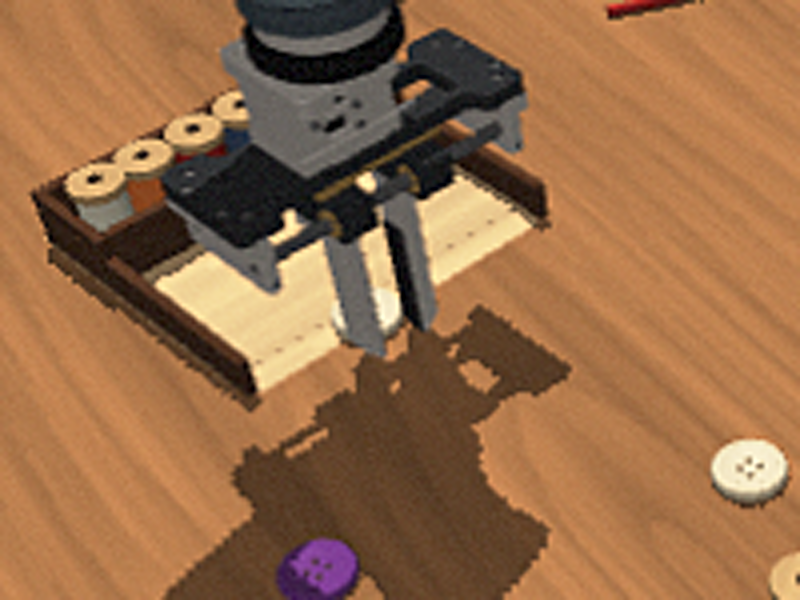

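Button M is centred on the front edge at (323,200), with the force back near zero. I'll push it in, rising 2 mm as it goes.

```bash
python3 -m inch '[[0,0,0,0.004,-0.012,0,-0.49],[0,0,0,0.008,-0.024,-0.001,-0.49],[0,0,0,0.012,-0.036,-0.0015,-0.49],[0,0,0,0.016,-0.048,-0.0015,-0.49],[0,0,0,0.017,-0.058,-0.0015,-0.49]]'
python3 -c "
from h import *
go(.034,.005,.0065)
im=imaging.get_image('wrist'); cv2.imwrite('pics/w5.png',im['color'][:,:,::-1])"
```

```text
clock: 4.97
ee_pos: [0.5107, 0.217, 0.0212]
ee_rot: [0.997, 0.077, 0.002, -0.0]
contact_force: [-0.1, 0.2, 0.5]
gripper_width: 0.252
t 4.9667 tray [0.036  0.0044] ztip 0.0072 shift [-0.0006  0.002   0.0007] rot [-0.03 -0.26  0.27] F [-0.08  0.18  0.51] w 0.252
```

View pics/w5.png

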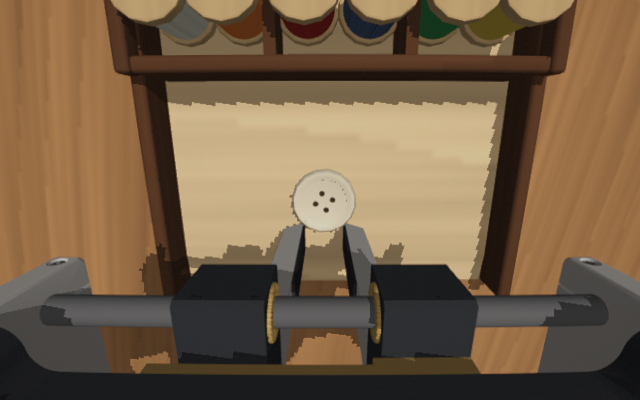

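Button M is wholly inside the bay at (323,200). I'll back off, rise, and go to behind button R.

```bash
python3 -m inch '[[0,0,0.2,0,0.02,0,-0.49],[0,0,0.2,0,0.035,-0.02,-0.49],[0,0,0.2,0.01,0.07,-0.05,-0.49],[0,0,0.2,0.02,0.105,-0.08,-0.49],[0,0,0.2,0.03,0.14,-0.09,-0.49]]'
python3 -m inch '[[0,0,0,0.005,0.035,0,-0.49],[0,0,0,0.01,0.07,0,-0.49],[0,0,0,0.012,0.105,0,-0.49],[0,0,0,0.012,0.14,0,-0.49],[0,0,0,0.012,0.165,0,-0.49]]'
python3 -c "
from h import *
go(-.286,-.0378,.004)
im=imaging.get_image('wrist'); cv2.imwrite('pics/w6.png',im['color'][:,:,::-1])"
```

```text
clock: 5.43
ee_pos: [0.5599, 0.0894, 0.1117]
ee_rot: [0.997, 0.077, 0.004, -0.001]
contact_force: [1.0, 0.9, 0.1]
gripper_width: 0.255
clock: 5.85
ee_pos: [0.5974, -0.0745, 0.1117]
ee_rot: [0.997, 0.077, 0.004, -0.0]
contact_force: [1.4, -0.3, 0.3]
gripper_width: 0.254
t 5.85 tray [-0.2651 -0.0377] ztip 0.0977 shift [-0.0007  0.0209  0.0937] rot [-0.01 -0.44  0.18] F [ 1.38 -0.29  0.32] w 0.254
```

View pics/w6.png

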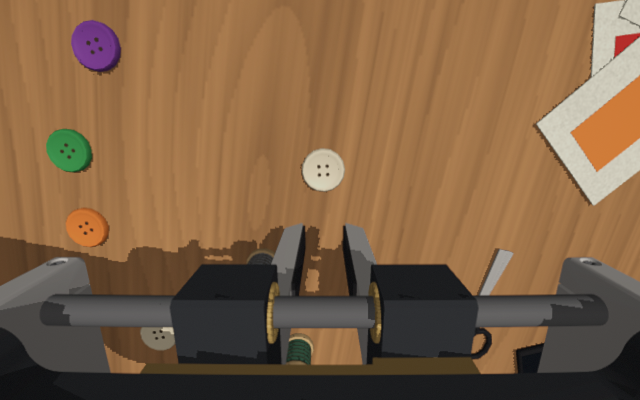

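Button R is centred at (323,170), and reel 1's top shows at (262,258), left of the left finger. I'll move back 17 mm while high, then descend.

```bash
python3 -m inch '[[0,-0.4,0.2,0,0.016,0.02,-0.49],[0,-0.4,0.2,0,0.016,0.05,-0.49],[0,-0.4,0.2,0,0.016,0.075,-0.49],[0,-0.4,0.2,0,0.016,0.09,-0.49],[0,-0.4,0.2,0,0.016,0.0937,-0.49]]'
python3 -c "
from h import *
go(.034,-.055,.004)
im=imaging.get_image('side'); crop(im,200,130,240,180,3,'pics/d6.png')"
```

```text
clock: 6.32
ee_pos: [0.5986, -0.0926, 0.0146]
ee_rot: [0.997, 0.073, -0.002, -0.0]
contact_force: [-0.4, 0.6, -0.9]
gripper_width: 0.258
t 6.3167 tray [-0.2832 -0.0362] ztip 0.0006 shift [ 0.0178 -0.3173 -0.0032] rot [-0.06  0.26 -0.18] F [-0.36  0.58 -0.93] w 0.258
```

View pics/d6.png

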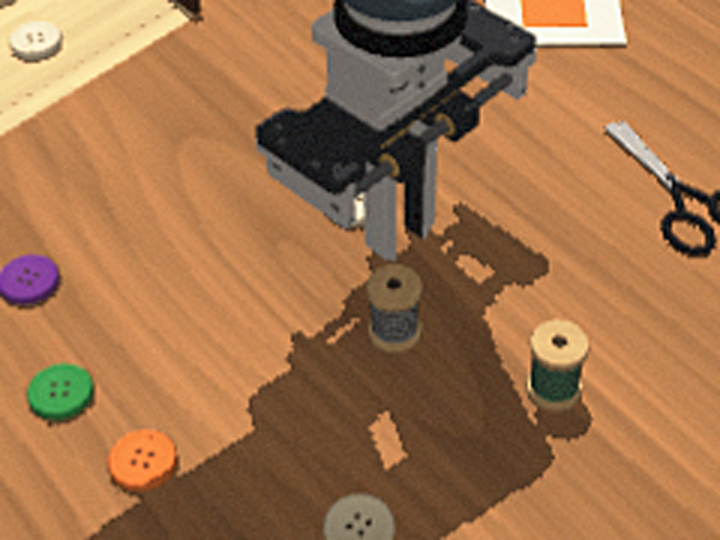

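The fork is clear of reel 1. I'll raise it 3 mm and push.

```bash
python3 -m inch '[[0,0.1,-0.2,0,-0.008,-0.003,-0.49],[0,0.1,-0.2,0,-0.018,-0.003,-0.49],[0,0.1,-0.2,0.001,-0.029,-0.003,-0.49],[0,0.1,-0.2,0.002,-0.041,-0.003,-0.49],[0,0.1,-0.2,0.003,-0.053,-0.003,-0.49]]'
python3 -m inch '[[0,0,0,0.0005,-0.012,0,-0.49],[0,0,0,0.001,-0.024,0,-0.49],[0,0,0,0.002,-0.036,0,-0.49],[0,0,0,0.003,-0.048,0,-0.49],[0,0,0,0.004,-0.06,0,-0.49]]'
python3 -c "
from h import *
go(.034,-.055,.004)
im=imaging.get_image('wrist'); cv2.imwrite('pics/w7.png',im['color'][:,:,::-1])"
```

```text
clock: 6.78
ee_pos: [0.5951, -0.0384, 0.0197]
ee_rot: [0.997, 0.076, 0.0, 0.0]
contact_force: [-0.3, -0.4, 0.1]
gripper_width: 0.253
clock: 7.2
ee_pos: [0.5899, 0.0228, 0.0197]
ee_rot: [0.997, 0.076, 0.0, 0.0]
contact_force: [0.8, 0.3, 1.3]
gripper_width: 0.254
t 7.2 tray [-0.1678 -0.0448] ztip 0.0057 shift [ 0.0105 -0.2018  0.0016] rot [ 0.02 -0.02  0.07] F [0.83 0.29 1.31] w 0.254
```

View pics/w7.png

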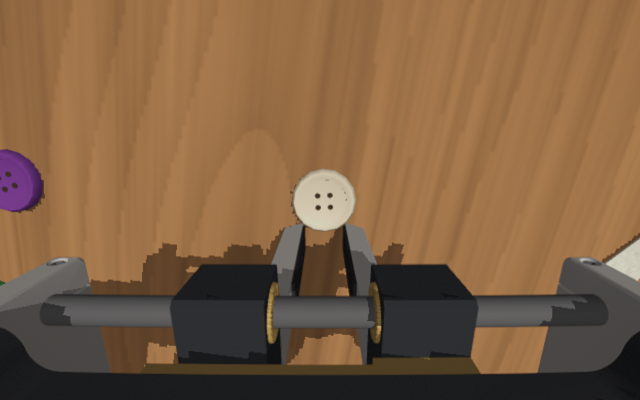

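Button R is cradled at (323,199). Next stretch, lowering by 1.5 mm.

```bash
python3 -m inch '[[0,0,0,0.0005,-0.012,0.001,-0.49],[0,0,0,0.001,-0.024,0.0015,-0.49],[0,0,0,0.002,-0.036,0.0015,-0.49],[0,0,0,0.003,-0.048,0.0015,-0.49],[0,0,0,0.003,-0.06,0.0015,-0.49]]'
python3 -m inch '[[0,0,0,0.0005,-0.012,0,-0.49],[0,0,0,0.001,-0.024,0,-0.49],[0,0,0,0.002,-0.036,0,-0.49],[0,0,0,0.003,-0.048,0,-0.49],[0,0,0,0.003,-0.06,0,-0.49]]'
python3 -c "
from h import *
go(.034,-.055,.0065)
im=imaging.get_image('wrist'); cv2.imwrite('pics/w8.png',im['color'][:,:,::-1])"
```

```text
clock: 7.67
ee_pos: [0.5832, 0.0855, 0.018]
ee_rot: [0.997, 0.076, -0.0, -0.0]
contact_force: [1.0, -0.4, -0.1]
gripper_width: 0.255
clock: 8.08
ee_pos: [0.577, 0.1465, 0.0181]
ee_rot: [0.997, 0.076, 0.0, -0.0]
contact_force: [-0.0, -0.6, -0.1]
gripper_width: 0.255
t 8.0833 tray [-0.0435 -0.0506] ztip 0.0041 shift [ 0.0046 -0.0775 -0.0023] rot [-0.04 -0.01  0.15] F [-0.03 -0.63 -0.1 ] w 0.255
```

View pics/w8.png

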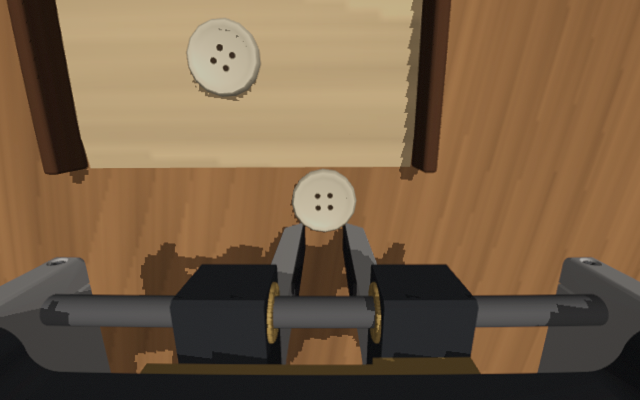

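Button R at (323,199) is at the edge, about 58 mm from the right rail at column 413. Button M is inside at (223,57).

```bash
python3 -m inch '[[0,0,0,0.001,-0.012,0,-0.49],[0,0,0,0.002,-0.024,0,-0.49],[0,0,0,0.003,-0.036,-0.001,-0.49],[0,0,0,0.004,-0.048,-0.002,-0.49],[0,0,0,0.004,-0.06,-0.003,-0.49]]'
python3 -m inch '[[0,0,0,0,-0.008,0,-0.49],[0,0,0,0,-0.014,0,-0.49],[0,0,0,0,-0.018,0,-0.49]]'
python3 -c "
from h import *
go(.034,-.055,.0065)
im=imaging.get_image('wrist'); cv2.imwrite('pics/w9.png',im['color'][:,:,::-1])"
```

```text
clock: 8.55
ee_pos: [0.5713, 0.2092, 0.0213]
ee_rot: [0.997, 0.077, -0.0, -0.001]
contact_force: [-1.2, -0.4, -0.1]
gripper_width: 0.254
clock: 8.8
ee_pos: [0.5683, 0.2279, 0.0213]
ee_rot: [0.997, 0.077, -0.0, -0.001]
contact_force: [-0.2, -0.3, -0.3]
gripper_width: 0.252
t 8.8 tray [ 0.0382 -0.0541] ztip 0.0073 shift [0.0008 0.0042 0.0008] rot [-0.09 -0.01  0.27] F [-0.22 -0.32 -0.28] w 0.252
```

View pics/w9.png

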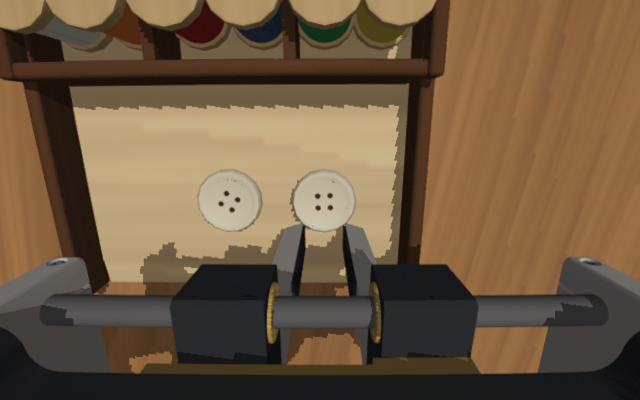

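Both are in the bay, at (229,200) and (323,200). I'll back off and travel high to behind the third button.

```bash
python3 -m inch '[[0,0,0.2,0,0.02,0,-0.49],[0,0,0.2,0,0.035,-0.025,-0.49],[0,0,0.2,-0.015,0.07,-0.06,-0.49],[0,0,0.2,-0.03,0.105,-0.09,-0.49],[0,0,0.2,-0.045,0.14,-0.1,-0.49]]'
python3 -m inch '[[0,0,0,-0.015,0.035,0,-0.49],[0,0,0,-0.03,0.07,0,-0.49],[0,0,0,-0.045,0.105,0,-0.49],[0,0,0,-0.06,0.14,0,-0.49],[0,0,0,-0.075,0.175,0,-0.49]]'
python3 -m inch '[[0,0,0,-0.015,0.035,0,-0.49],[0,0,0,-0.03,0.07,0,-0.49],[0,0,0,-0.045,0.105,0,-0.49],[0,0,0,-0.06,0.13,0,-0.49],[0,0,0,-0.072,0.155,0,-0.49]]'
python3 -c "
from h import *
go(-.46,.138,.1)
im=imaging.get_image('wrist'); cv2.imwrite('pics/w10.png',im['color'][:,:,::-1])"
```

```text
clock: 9.27
ee_pos: [0.5497, 0.0939, 0.119]
ee_rot: [0.997, 0.076, 0.002, -0.001]
contact_force: [0.9, -0.8, 0.3]
gripper_width: 0.254
clock: 9.68
ee_pos: [0.5013, -0.0924, 0.1187]
ee_rot: [0.997, 0.076, 0.002, -0.001]
contact_force: [0.6, -0.1, -0.3]
gripper_width: 0.253
clock: 10.1
ee_pos: [0.4523, -0.2586, 0.1183]
ee_rot: [0.997, 0.075, 0.002, -0.0]
contact_force: [-0.1, 0.2, 0.8]
gripper_width: 0.255
t 10.1 tray [-0.4255  0.1333] ztip 0.1043 shift [-0.0047  0.0345  0.0043] rot [-0.04 -0.26  0.01] F [-0.13  0.22  0.8 ] w 0.255
```

View pics/w10.png

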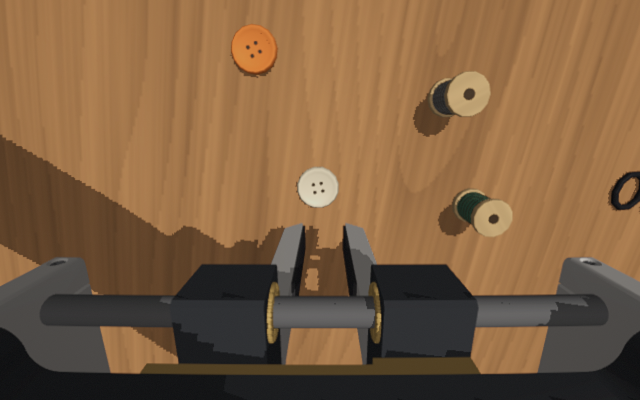

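Button L is at (318,187), and the reels stand upright at (469,93) and (492,218). I'll move back and descend.

```bash
python3 -c "
from h import *
im=imaging.get_image('wrist'); print(w2t(onz(im,318,187,.008)))"
python3 -m inch '[[0,0,0,-0.004,0.034,0.01,-0.49],[0,0,0,-0.004,0.034,0.045,-0.49],[0,0,0,-0.004,0.034,0.075,-0.49],[0,0,0,-0.004,0.034,0.095,-0.49],[0,0,0,-0.004,0.034,0.099,-0.49]]'
python3 -c "
from h import *
go(.034,.062,.004)"
```

```text
[-0.41852645  0.13888469]
clock: 10.62
ee_pos: [0.4517, -0.2915, 0.0156]
ee_rot: [0.997, 0.073, -0.0, -0.003]
contact_force: [-0.2, -0.2, 0.1]
gripper_width: 0.255
t 10.6167 tray [-0.4579  0.1389] ztip 0.0016 shift [ 0.0751 -0.4922  0.0005] rot [-0.34 -0.01 -0.2 ] F [-0.16 -0.16  0.09] w 0.255
```

```bash
python3 -m inch '[[0,0,-0.2,0,-0.01,-0.0025,-0.49],[0,0,-0.2,0,-0.02,-0.0025,-0.49],[0,0,-0.2,0.001,-0.03,-0.0025,-0.49],[0,0,-0.2,0.003,-0.042,-0.0025,-0.49],[0,0,-0.2,0.005,-0.054,-0.0025,-0.49]]'
python3 -m inch '[[0,0,0,0.002,-0.012,0,-0.49],[0,0,0,0.004,-0.024,0,-0.49],[0,0,0,0.006,-0.036,0,-0.49],[0,0,0,0.008,-0.048,0,-0.49],[0,0,0,0.01,-0.06,0,-0.49]]'
python3 -c "
from h import *
go(.034,.062,.004)
im=imaging.get_image('wrist'); cv2.imwrite('pics/w11.png',im['color'][:,:,::-1])"
```

```text
clock: 11.03
ee_pos: [0.4494, -0.2364, 0.0197]
ee_rot: [0.997, 0.075, 0.001, -0.002]
contact_force: [-0.5, -0.4, 0.1]
gripper_width: 0.255
clock: 11.45
ee_pos: [0.4504, -0.1743, 0.0201]
ee_rot: [0.997, 0.075, 0.001, -0.002]
contact_force: [-0.1, -0.9, 0.3]
gripper_width: 0.258
t 11.45 tray [-0.3418  0.1226] ztip 0.0061 shift [ 0.0608 -0.3758  0.0037] rot [-0.23 -0.12  0.03] F [-0.13 -0.9   0.31] w 0.258
```

View pics/w11.png

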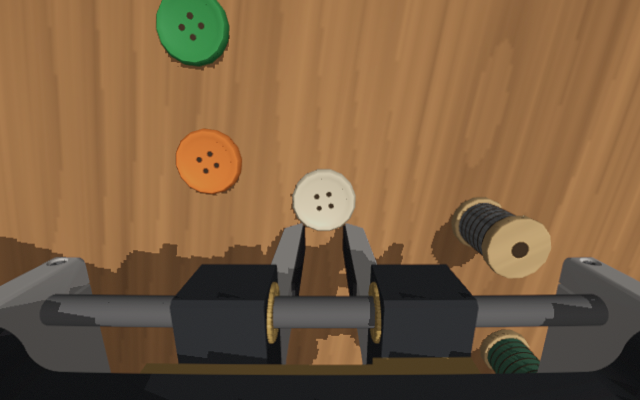

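Button L is cradled at (323,199), and orange (208,160) and reel 1 are clear. I'll continue, leaning slightly away from the decoys.

```bash
python3 -m inch '[[0,0,0,0.002,-0.012,0.001,-0.49],[0,0,0,0.005,-0.024,0.0025,-0.49],[0,0,0,0.008,-0.036,0.0025,-0.49],[0,0,0,0.011,-0.048,0.0025,-0.49],[0,0,0,0.014,-0.06,0.0025,-0.49]]'
python3 -m inch '[[0,0,0,0.003,-0.012,0,-0.49],[0,0,0,0.006,-0.024,0,-0.49],[0,0,0,0.009,-0.036,0,-0.49],[0,0,0,0.012,-0.048,0,-0.49],[0,0,0,0.014,-0.06,0,-0.49]]'
python3 -c "
from h import *
go(.034,.062,.004)
im=imaging.get_image('wrist'); cv2.imwrite('pics/w12.png',im['color'][:,:,::-1])"
```

```text
clock: 11.92
ee_pos: [0.4546, -0.1098, 0.0174]
ee_rot: [0.997, 0.076, 0.0, -0.003]
contact_force: [1.1, -0.3, 0.2]
gripper_width: 0.256
clock: 12.33
ee_pos: [0.4596, -0.0472, 0.0178]
ee_rot: [0.997, 0.076, 0.0, -0.003]
contact_force: [-0.5, 0.5, -1.2]
gripper_width: 0.257
t 12.3333 tray [-0.2175  0.0945] ztip 0.0038 shift [ 0.033  -0.2514  0.0013] rot [-0.34 -0.06  0.11] F [-0.47  0.49 -1.2 ] w 0.257
```

View pics/w12.png

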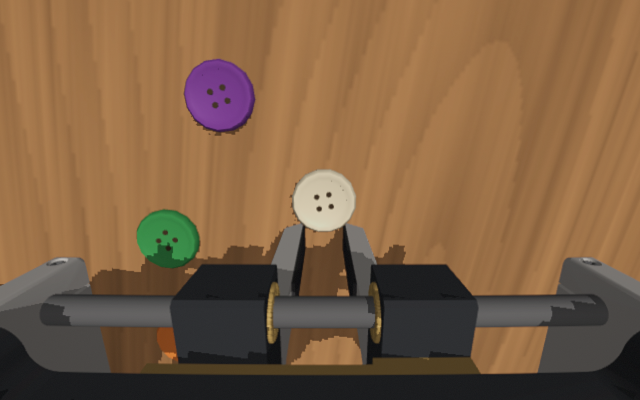

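Still cradled at (323,199), and purple at (219,95) has clear room.

```bash
python3 -m inch '[[0,0,0,0.002,-0.012,0,-0.49],[0,0,0,0.005,-0.024,0,-0.49],[0,0,0,0.008,-0.036,0,-0.49],[0,0,0,0.01,-0.048,0,-0.49],[0,0,0,0.012,-0.06,0,-0.49]]'
python3 -m inch '[[0,0,0,0.002,-0.012,0,-0.49],[0,0,0,0.004,-0.024,0,-0.49],[0,0,0,0.006,-0.036,0,-0.49],[0,0,0,0.008,-0.048,0,-0.49],[0,0,0,0.009,-0.06,0,-0.49]]'
python3 -m inch '[[0,0,0,0.002,-0.012,0,-0.49],[0,0,0,0.003,-0.024,0,-0.49],[0,0,0,0.004,-0.036,0,-0.49],[0,0,0,0.005,-0.048,0,-0.49]]'
python3 -c "
from h import *
go(.034,.062,.004)
im=imaging.get_image('wrist'); cv2.imwrite('pics/w13.png',im['color'][:,:,::-1])"
```

```text
clock: 12.8
ee_pos: [0.4618, 0.0162, 0.018]
ee_rot: [0.997, 0.077, -0.0, -0.003]
contact_force: [-0.9, 0.1, -0.5]
gripper_width: 0.254
clock: 13.22
ee_pos: [0.4616, 0.0777, 0.0185]
ee_rot: [0.997, 0.077, 0.0, -0.003]
contact_force: [-0.2, -0.2, -0.3]
gripper_width: 0.258
clock: 13.55
ee_pos: [0.4591, 0.1266, 0.0188]
ee_rot: [0.997, 0.077, 0.0, -0.003]
contact_force: [-0.4, 0.1, -0.2]
gripper_width: 0.254
t 13.55 tray [-0.0456  0.069 ] ztip 0.0048 shift [ 0.0072 -0.0796  0.0014] rot [-0.38 -0.04  0.2 ] F [-0.36  0.11 -0.2 ] w 0.254
```

View pics/w13.png

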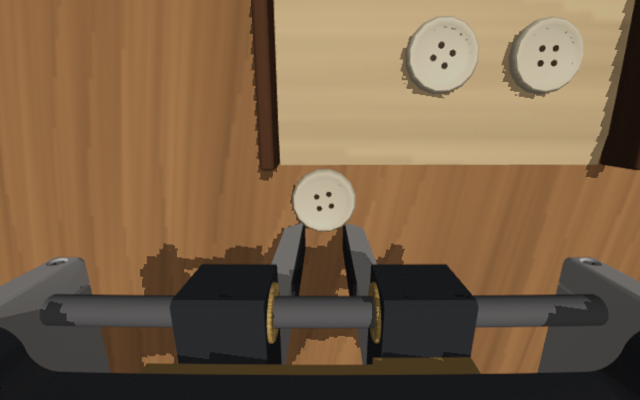

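The button at (323,199) is just before the edge, with the left rail's inner face at column 280. That leaves only about 3 mm between rail and finger, so I'll shift right about 15 mm while pushing, before the fingers enter.

```bash
python3 -m inch '[[0,0,0.2,0.003,-0.007,0,-0.49],[0,0,0.2,0.006,-0.014,0,-0.49],[0,0,0.2,0.009,-0.021,0,-0.49],[0,0,0.2,0.012,-0.028,0,-0.49],[0,0,0.2,0.014,-0.034,0,-0.49]]'
python3 -c "
from h import *
go(.034,.052,.0065)
im=imaging.get_image('wrist'); cv2.imwrite('pics/w14.png',im['color'][:,:,::-1])"
```

```text
clock: 14.02
ee_pos: [0.4679, 0.1643, 0.0192]
ee_rot: [0.997, 0.075, 0.0, -0.004]
contact_force: [-0.3, 0.7, -0.6]
gripper_width: 0.255
t 14.0167 tray [-0.0096  0.0546] ztip 0.0052 shift [ 0.0027 -0.0436 -0.001 ] rot [-0.43 -0.05  0.05] F [-0.26  0.69 -0.57] w 0.255
```

View pics/w14.png

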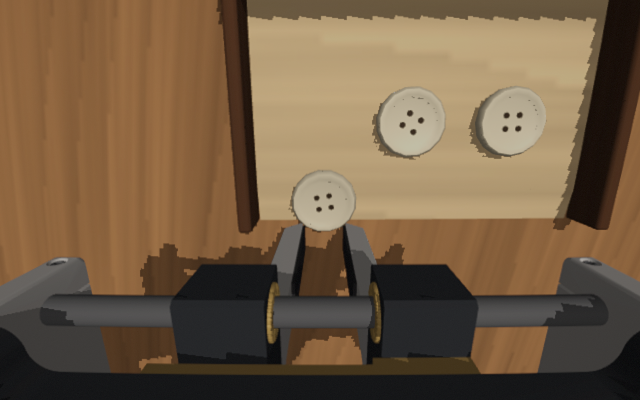

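Button L is at (323,200), half in, and clear of the rail by 65 px. I'll go straight in 42 mm.

```bash
python3 -m inch '[[0,0,0,0,-0.01,-0.0005,-0.49],[0,0,0,0,-0.02,-0.001,-0.49],[0,0,0,0,-0.03,-0.0015,-0.49],[0,0,0,0,-0.038,-0.0015,-0.49],[0,0,0,0,-0.042,-0.0015,-0.49]]'
python3 -c "
from h import *
go(.034,.052,.0065)
im=imaging.get_image('wrist'); cv2.imwrite('pics/w15.png',im['color'][:,:,::-1])"
```

```text
clock: 14.48
ee_pos: [0.4613, 0.2077, 0.0211]
ee_rot: [0.997, 0.076, 0.0, -0.004]
contact_force: [-0.4, 0.5, 0.1]
gripper_width: 0.253
t 14.4833 tray [0.0343 0.0547] ztip 0.0071 shift [0.0027 0.0003 0.0006] rot [-0.45 -0.07  0.16] F [-0.43  0.52  0.12] w 0.253
```

View pics/w15.png

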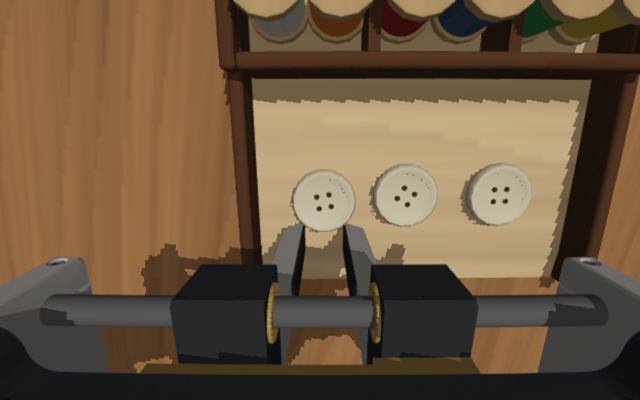

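All three are in the bay, at (323,200), (404,195) and (499,194). I'll retreat straight back, then rise.

```bash
python3 -m inch '[[0,0,0,0,0.015,0,-0.49],[0,0,0,0,0.035,-0.005,-0.49],[0,0,0,0,0.06,-0.03,-0.49],[0,0,0,0,0.09,-0.06,-0.49],[0,0,0,0,0.12,-0.09,-0.49]]'
python3 -m inch '[[0,0,0,-0.03,0.02,-0.03,-0.49],[0,0,0,-0.06,0.03,-0.06,-0.49],[0,0,0,-0.07,0.04,-0.08,-0.49],[0,0,0,-0.07,0.04,-0.08,-0.49],[0,0,0,-0.07,0.04,-0.08,-0.49]]'
python3 -c "
from h import *
go(.034,.052,.0065)
im=imaging.get_image('wrist'); cv2.imwrite('pics/w16.png',im['color'][:,:,::-1])
im=imaging.get_image('scene'); crop(im,160,110,340,210,2,'pics/s16.png')
im=imaging.get_image('side'); crop(im,130,80,340,280,2,'pics/d16.png')"
```

```text
clock: 14.95
ee_pos: [0.4785, 0.0886, 0.1094]
ee_rot: [0.997, 0.077, -0.001, -0.004]
contact_force: [0.9, -0.2, 0.2]
gripper_width: 0.253
clock: 15.37
ee_pos: [0.4163, 0.0371, 0.1907]
ee_rot: [0.997, 0.076, 0.001, -0.004]
contact_force: [-0.1, -0.2, -0.9]
gripper_width: 0.251
t 15.3667 tray [-0.1277  0.1247] ztip 0.1767 shift [ 0.0725 -0.1604  0.1715] rot [-0.4  -0.2   0.12] F [-0.07 -0.21 -0.89] w 0.251
```

View pics/s16.png

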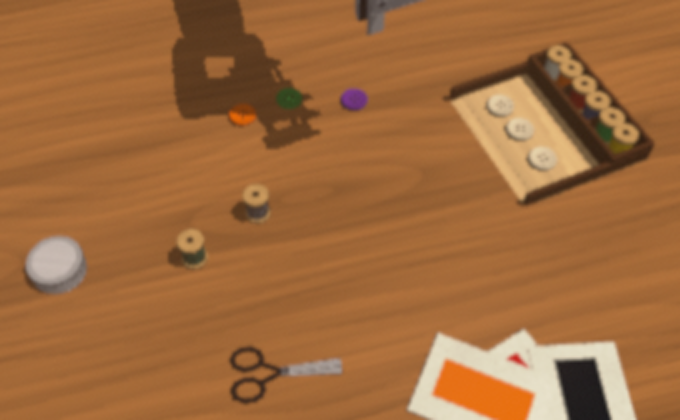

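View pics/d16.png

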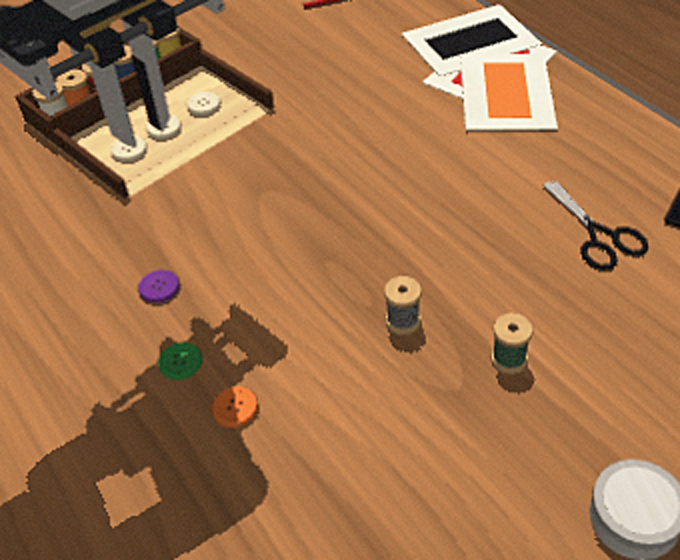

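The scene crop shows three buttons flat in the bay at (499,104), (519,128) and (542,157). The reels, scissors, tin and decoys look unmoved. One numeric check, then hand in.

```bash
python3 -c "
from h import *
S=imaging.get_image('scene');D=imaging.get_image('side')
f=lambda x,y:(160+(x+.5)/2-.5,110+(y+.5)/2-.5)
g=lambda x,y:(130+(x+.5)/2-.5,80+(y+.5)/2-.5)
for a in [(499,104),(519,128),(542,157)]: print(w2t(onz(S,*f(*a),.011)).round(3))
print(onz(D,*g(204,103),.011)[:2], w2t(onz(D,*g(204,103),.011)).round(3))
print('reels',onz(S,*f(256,194),.046)[:2],onz(S,*f(191,240),.046)[:2],onz(D,*g(403,290),.046)[:2],onz(D,*g(513,328),.046)[:2])
print('tin',onz(D,*g(638,501),.028)[:2],onz(S,*f(55,260),.028)[:2])
from rig import sign_off; print(sign_off())"
```

```text
[0.059 0.056]
[0.062 0.004]
[ 0.064 -0.054]
[0.56558161 0.24916253] [ 0.06  -0.055]
reels [ 0.54829857 -0.14827479] [ 0.5966596 -0.2417875] [ 0.5495728  -0.15098033] [ 0.59721093 -0.24474114]
tin [ 0.56740783 -0.41672661] [ 0.57026691 -0.41456244]
the job is handed in; nothing more can be done
None
```

I swept all three ivory buttons into the tray bay with the part-closed fingertips used as a two-point fork, and handed the job in at about 15.5 s of the 64 s allowed. No button was lifted.

| Item | Last check | Limit |
|---|---|---|
| Button depth behind the front edge | about 59, 62 and 64 mm | 18 to 115 mm |
| Button position across the tray | about +56, +4 and -54 mm | ±90 mm |
| Reels, against their starting position | within about 2 mm, upright | 12 mm |
| Tin, against its starting position | within about 2 mm | 15 mm |

- **Scissors and decoys:** they looked unmoved in both outside views, but I checked them only by eye.
- **Gripper:** it was about 18 cm up and touching nothing at hand-in.
- **Disagreements:** the wrist camera placed the tray about 3 mm deeper and up to 6 mm sideways from the outside cameras, which is well inside the margins. On the first push, one force reading of about 4 N appeared as the button met the bevel, then fell back to about zero.

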